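# Swing the inspection loupe over the blue watch

## Task

On the watchmaker's stand, pull the red spring plunger knob up, swing the loupe arm round to the hole that brings the loupe over the watch with the blue dial, and let the plunger snap fully home there. Do not shift the blue watch, and let go of the knob.

Things in the scene. Friction and masses are not known exactly. Their poses are not given: they have to be found in the camera images.
- knob (a point): Centre of the top of the red plunger knob: upright cylinder, 26 mm in diameter, 36 mm tall, its top 122 mm above the bench when home. It stands on the grey loupe arm (22 mm wide, top 78 mm above the bench; 8 mm gap under the knob, half filled by a brass collar 22 mm wide). It turns freely on its stem: grip it in any finger direction; the gripper need not turn with the arm.
- loupe (a point): Centre of the lower rim of the black loupe tube (52 mm in diameter, from 58 to 96 mm above the bench) at the arm's free end. The arm turns lightly about a vertical pivot (cap top 82 mm above the bench). Pivot, knob and loupe lie on one horizontal line in that order: knob 100 mm, loupe 205 mm from the pivot.
- watch_blue: Watch with a blue dial, face up in a loose round aluminium holder, 62 mm in diameter, 23 mm tall; origin: centre of its underside, z up. It stands about 205 mm from the pivot, about 45 degrees left or right of the arm's starting direction, in line with a side hole. A cream-dialled watch stands on the other side, a black one under the loupe at the start.
- plunger (a joint): Height in m to which knob and pin are pulled: 0 home in a hole (arm locked), about 0.016 pin resting on the plate, 0.025 upper stop; raise 0.018 to 0.024 to turn the arm. Spring: 6 N at 0 to 11 N at the stop. Plate under the arm has 3 holes 100 mm from the pivot: the middle one (start) and one 45 degrees each side. Funnel mouths: the pin slides in if released within 8 mm of the centre.

How it is judged (in metres and radians):
On the way, in this order (a step that is already met when the one before it is completed fails the run):
1. the plunger is pulled up clear of the plate (value of joint plunger above 0.015 m), for 0.1 s.
2. the plunger is home in the hole with the loupe over the blue watch (value of joint plunger below 0.003 m and horizontal distance between loupe and watch_blue below 0.025 m), for 0.2 s.
At the end, for the whole second after the job is handed in: The plunger is home (within 3 mm), the loupe's centre is within 25 mm, seen from above, of the centre of the blue watch, and the blue watch lies still within 15 mm of where it started (all of step 2 and distance of watch_blue from where it was at the start of the episode below 0.015 m and linear speed of watch_blue below 0.02 m/s); the robot touches nothing.
It also fails if it takes over 35 s, if anything falls off the work surface, if the arm or the gripper's body presses on something with over 40 N, if the wrist force passes 120 N, or if a joint passes its speed limit or range.

## Robot

A 6-joint arm with a two-finger parallel gripper is mounted at the origin on the work surface. World frame = base frame: x ahead of the robot, y to its left, z up, the work surface at z = 0. Lengths are in mm, angles in rad, forces in N, time in s.
With the tool pointing down it reaches from about 225 to 875 mm from the base axis. Payload 3.4 kg.
Tool frame: the origin (TCP) lies on the mounting face of the last link; the fingertips stand 173 mm ahead of it and the grasp point (between the pads) lies 155 mm ahead of it; z points along the fingers, y is the line along which they close (so a half turn about z gives the same grasp; the last joint's range is limited). The gripper opens to 85 mm and grips with 20 to 120 N. Pads are 22 mm wide; open, the fingers measure 114 mm over their backs; the gripper's body (76 mm by 85 mm) begins 54 mm behind the grasp point. The pads swing forward as they close: fully open they stand 13 mm farther back than shut.
Start: joints at [1.22, 0.276, 1.505, -0, 1.361, -0.121], TCP at [130.984, 559.9, 404.728] pointing down, gripper open.
Joint ranges: [-2.89, 2.89], [-0.75, 2.08], [0.22, 2.7], [-1.18, 4.32], [0.11, 2.71], [-2.7, 2.7]. Speed limits (rad/s): [2.57, 2.57, 3.14, 3.14, 3.14, 3.14].

## Interface

Orientations are given as a unit quaternion [w, x, y, z].
In Python, from cell import ctrl gives the robot as it stands.
- The arm moves only by the tool carry_out, never from a script. Its argument "moves" is one flat list of numbers, 6 for each row, row after row: the shift along the world's x, y, z in m, then the turn, a rotation vector about the world's x, y, z in rad. A call has 1 to 12 rows; each row is the pose to reach, as a shift and turn from the pose commanded when the call began; what a row does not reach only later rows make up. A row lasts 1/10 s, in which the tool goes at most 50 mm and 8.59 degrees, less where a joint would pass 70% of its speed; a pose out of reach is approached as far as the arm can. A call with a gripper value outside its range is refused whole. "gripper" is the opening, from 0 (shut) to 1 (fully open), set as the call begins (left out, the last holds). The fingers move at their own pace and stop on an object; the grip force is fixed at half the most. Time passes only in rows, so rows that repeat a pose let the fingers close. It gives the time, the measured TCP pose, the force, the opening and the grip force at its end, in the units of the state.
- ctrl.state(): the state, without advancing time (a new reading comes with each control period).
- ctrl.grab_frame(name): name is "scene" or "side" or "wrist"; returns a dict with "color" (420x560x3 uint8, red, green, blue), "z_map" (420x560 float32, mm along the optical axis (not along the pixel's ray), 0 where there is no reading), "fx", "fy", "cx", "cy" (pixels), "dist_coeffs" ([k1, k2, p1, p2, k3] as OpenCV has them; the pictures are not rectified), "rvec" (rotation vector, rad) and "tvec" (3), from world to camera coordinates, as OpenCV has them. Camera axes: x right, y down, z forward; pixel columns grow to the right and rows downward; lengths in mm; the calibration is good to about 2 mm. A picture is of the moment at which its call begins.
- ctrl.sign_off(): hands the job in; it is judged then, once.
Trained networks look in the newest picture that a camera, given by its name, has taken for a name from the list of things; names that differ only in an ending like _2 or _b are one class to them, and where a whole thing is asked for, a point or a joint stands for the part that bears it (a point fixed in the world has none). Each returns a list of dicts, best first, with "confidence" (0 to 1); they miss things now and then, are a little off and sometimes report something else, mostly with a low value. They report only what shows in the picture. A call takes as long as a camera call.
- ctrl.trace(camera, name): "pixels" (420x560 bool, what is visible of it).
- ctrl.mark_of(camera, name): "xyz" ([x, y, z] in mm, in world coordinates, good to about 4 mm: a listed point, or the origin of a listed thing).
The state is a dict: "clock": time; "joint_pos": joint angles; "dq": joint speeds; "joint_efforts": joint torques, N m; "tool_pos": TCP position; "tcp_rot": TCP orientation; "ft_force": force on the tool from outside, world axes, zero at the start; "moment": the same for the moment, N m; "grip_width": opening from 0.0 (shut) to 1.0 (fully open); "gripper_force": force on a finger pad.
Only numpy, scipy, OpenCV 4.12 (cv2) and the standard library are available. Lean on these libraries where they do the work, as an engineer would, in place of code of your own. Each camera call takes 0.05 s, during which the arm holds its last target. There are 200 camera calls.

## Working session

There is one attempt and no reset: what is moved stays moved. The work goes in short steps, Python scripts to look and compute and a tool call to move; the robot and the scene stay as the last step left them, time stands still between calls to the robot, and variables do not carry over. Pictures are saved under pics/ and viewed, at most 10 in all, crops included, and the job is handed in when it is done.

Besides the shell and the picture viewer there is one more tool, called by a JSON object that holds its "api" and its "payload". carry_out: Moves the arm, as the interface text tells. Its arguments: {"type":"object","properties":{"moves":{"type":"array"},"gripper":{"type":"number"}},"required":["moves"]}

```bash
mkdir -p pics; python3 - <<'E'
from cell import ctrl
import cv2,numpy as np
s=ctrl.state();print(s['clock'],s['tool_pos'],s['tcp_rot'],s['grip_width'])
ims=[]
for c in ['scene','side']:
    f=ctrl.grab_frame(c);ims.append(f['color'][:,:,::-1])
    for n in ['knob','loupe','watch_blue']:
        print(c,n,[(np.round(d['xyz'],1),round(d['confidence'],2)) for d in ctrl.mark_of(c,n)][:3])
cv2.imwrite('pics/a.png',cv2.resize(np.hstack(ims),(800,300)))
E
```

```text
0.0 [130.9106327  559.68359144 403.81616026] [-2.31622213e-04  1.14657523e-01  9.93404628e-01 -9.18125676e-04] 1.0024706588739167
scene knob [(array([568.1, 135.9, 123.2]), 0.83)]
scene loupe [(array([670.8, 148.5,  57.4]), 0.64)]
scene watch_blue [(array([593.1, 281.1,  -1. ]), 0.74)]
side knob [(array([567.5, 134.5, 123.2]), 0.91)]
side loupe [(array([670.9, 157.2,  59.3]), 0.61)]
side watch_blue [(array([591.4, 286.8,   0.9]), 0.77)]
```

View pics/a.png

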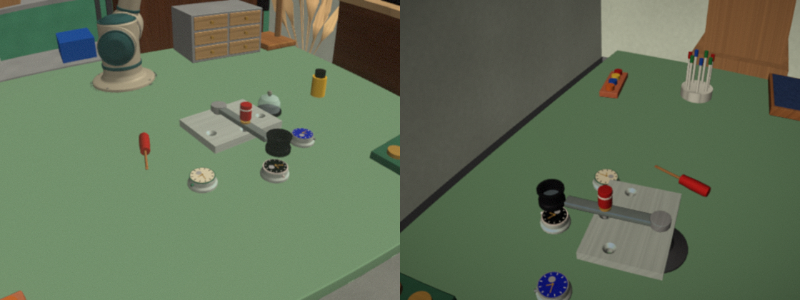

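The left half (scene) shows the red knob at about (245,112), the loupe at (278,140), the blue watch at (303,136), and a bell-like object near (268,103). The right half (side) shows the blue watch at (553,287). The marks agree with the geometry: 45° turn to the left, with the pivot near (469,120). Next I'll check the bell-like object as an obstacle.

```bash
python3 - <<'E'
from cell import ctrl
import cv2,numpy as np
for c in ['scene','side']:
    f=ctrl.grab_frame(c);z=f['z_map'];v,u=np.nonzero(z>0)
    K=np.array([[f['fx'],0,f['cx']],[0,f['fy'],f['cy']],[0,0,1]]);R=cv2.Rodrigues(np.array(f['rvec'],float))[0]
    n=cv2.undistortPoints(np.c_[u,v].astype(float)[:,None],K,np.array(f['dist_coeffs'],float))[:,0]
    P=(np.c_[n,np.ones(len(n))]*z[v,u][:,None]-np.ravel(f['tvec']))@R
    m=(P[:,0]>380)&(P[:,0]<740)&(P[:,1]>-60)&(P[:,1]<340)&(P[:,2]<300)
    g=np.zeros((18,20),int)
    for p in P[m]: 
        i,j=int((p[0]-380)//20),int((p[1]+60)//20);g[i,j]=max(g[i,j],p[2])
    print(c,'rows x 380.., cols y -60..\n',g)
    if c=='scene': cv2.imwrite('pics/b.png',cv2.resize(f['color'][110:270,230:460,::-1],(690,480)))
E
```

```text
scene rows x 380.., cols y -60..
 [[  1   1   1   1   1   0   0   0   0   0   0   0   0   0   0   0   0   3
    0   0]
 [  0   0   1   1   0   0   0   0   0   0   0   0   0   0   0   0  45  48
    0   0]
 [ 25   1   1   2   1   1   0   0   0   0   0  58  60  60   0   0  48  64
   63   9]
 [ 24   1   1   1   0  60  60  60  82  82  61  61  61  61   0   0  46  50
   48  31]
 [ 22   1   0   1  61  61  61  61  83  83  61  61  60  61   0   0   0  41
   35   2]
 [  1   1   1   1  60  61  60  60  82  83  61  61  60  61   0   0   0   2
    2   2]
 [  1   1   1   0  62  61  61  61  78  80  61   0  62  62  60   0   0   2
    2   2]
 [  1   1   1   1  60  61  61  60  77  79   1  62  61  61  60   0   1   2
    2   2]
 [  2   1   1   1  60  60  61  61  74 121   1  61  61  62  61   0   0   1
    0   2]
 [  1   1   1   1  60  60  61  61  61 123 123  61  61  62  62   0  24  23
   22   1]
 [  1   1   1   0  60  60  61  61  60 122 123  60  62  61  54  23  25  25
   24   1]
 [  2   7  24  23  19  61  60  60   1  79  79   1   0   0   0  24  25  24
   24   3]
 [  2  23  25  23  22   1   1   1   0  78  78 
[... 1328 characters left out ...]
  25  24
   23   0]
 [  3   3   0   0  60  62  62  60   0 123 122  61  61  60   2  24  24  25
   24   0]
 [  3  22  24  25   0  62  61   1   2  79  80   2   2   2   2  23  25  25
   25   0]
 [  1  24  24  25  25   2   1   2   2  80  80   2   2   3   2   2   2  22
    2   2]
 [  1  23  24  24  24   3   2   1   2  98  98  98   2   2   2   3   3   2
    2   2]
 [  1   1  21   9   3   2   1   0   2  98  76  98   2   2   2   2   2   3
    2   2]
 [  3   1   2   2   2   3   2   0   1  98  98  98   2   2   2   2   2   2
    2   2]
 [  1   2   2   3   3   3   2   0   0   1  96   9   2   3   2   2   2   2
    3   2]
 [  2   1   2   2   3   0   0   0   0   1   2   2   3   2   3   2   2   2
    2   2]]
```

View pics/b.png

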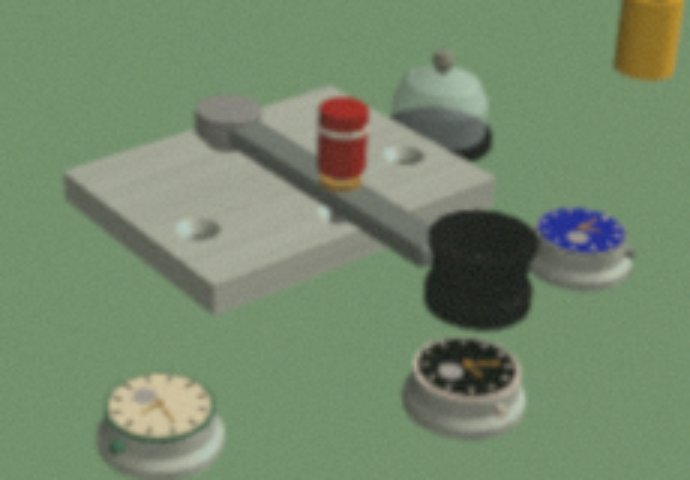

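The picture shows the bell (about 64 mm tall, near x 440, y 290), which is clear of the fingertips, and two free side holes at (197,230) and (403,155). Now I'll move above the knob.

{"api": "carry_out", "payload": {"moves": [0.036,-0.035,-0.005,0,0,0,0.073,-0.071,-0.011,0,0,0,0.109,-0.106,-0.016,0,0,0,0.146,-0.142,-0.022,0,0,0,0.182,-0.177,-0.027,0,0,0,0.218,-0.212,-0.032,0,0,0,0.255,-0.248,-0.038,0,0,0,0.291,-0.283,-0.043,0,0,0,0.328,-0.319,-0.049,0,0,0,0.364,-0.354,-0.054,0,0,0,0.4,-0.389,-0.06,0,0,0,0.437,-0.425,-0.065,0,0,0], "gripper": 1}}

```text
clock: 1.7
tool_pos: [559.9, 142.2, 340.9]
tcp_rot: [0.0, 0.115, 0.993, 0.0]
ft_force: [-0.0, 1.0, 0.0]
grip_width: 0.995
gripper_force: 0.0
```

{"api": "carry_out", "payload": {"moves": [0,0,0,0,0,0,0,0,0,0,0,0,0,0,0,0,0,0,0,0,0,0,0,0]}}

```text
clock: 2.1
tool_pos: [557.7, 145.0, 341.3]
tcp_rot: [-0.0, 0.114, 0.994, 0.0]
ft_force: [-0.2, -0.1, -0.3]
grip_width: 0.998
gripper_force: 0.0
```

```bash
python3 - <<'E'
from cell import ctrl
import cv2,numpy as np
s=ctrl.state();print(s['clock'],s['tool_pos'],s['tcp_rot'],s['ft_force'])
for c in ['wrist','side','scene']:
    f=ctrl.grab_frame(c)
    for n in ['knob','loupe','watch_blue']:
        print(c,n,[(np.round(d['xyz'],1),round(d['confidence'],2)) for d in ctrl.mark_of(c,n)][:2])
    if c=='wrist':cv2.imwrite('pics/c.png',f['color'][:,:,::-1])
E
```

```text
2.1 [557.68064631 145.01825245 341.33288052] [-9.84198448e-05  1.13826436e-01  9.93500628e-01  1.85987509e-04] [-0.21864677 -0.12261678 -0.26616049]
wrist knob [(array([573. , 134.4, 121.9]), 0.84)]
wrist loupe [(array([676.5, 151.6,  61.2]), 0.55)]
wrist watch_blue [(array([596.2, 284. ,   0.7]), 0.74)]
side knob [(array([568.5, 134.4, 121.3]), 0.86)]
side loupe [(array([672.7, 154.4,  59.8]), 0.63)]
side watch_blue [(array([593.6, 286.8,  -1.8]), 0.93)]
scene knob [(array([571.9, 138.4, 123.2]), 0.92)]
scene loupe [(array([673.3, 149. ,  56.9]), 0.65)]
scene watch_blue [(array([ 5.945e+02,  2.820e+02, -1.000e-01]), 0.82)]
```

View pics/c.png

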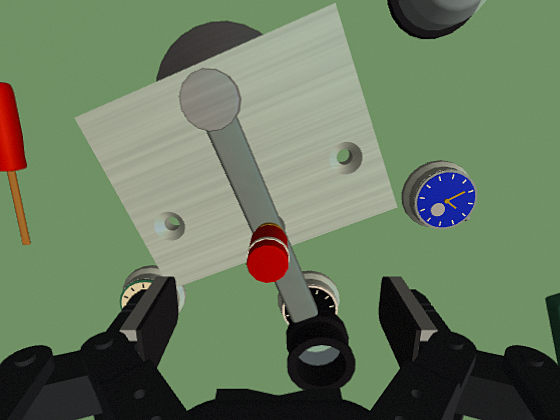

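The wrist view shows the knob at (268,258), between and ahead of the open fingers, the arm running up to the pivot at (210,100), the hole on the blue side at (346,157), and the blue watch at (438,195). The arm stopped about 12 mm short, so I'll correct and descend.

{"api": "carry_out", "payload": {"moves": [0.0125,-0.0095,0,0,0,0,0.0125,-0.0095,-0.02,0,0,0,0.0125,-0.0095,-0.05,0,0,0,0.0125,-0.0095,-0.07,0,0,0,0.0125,-0.0095,-0.082,0,0,0,0.0125,-0.0095,-0.082,0,0,0,0.0125,-0.0095,-0.082,0,0,0]}}

```text
clock: 3.4
tool_pos: [572.0, 134.2, 259.5]
tcp_rot: [0.001, 0.115, 0.993, 0.0]
ft_force: [0.6, 0.8, -0.5]
grip_width: 0.998
gripper_force: 0.0
```

```bash
python3 - <<'E'
from cell import ctrl
import cv2,numpy as np
s=ctrl.state();print(s['clock'],s['tool_pos'],s['ft_force'])
f=ctrl.grab_frame('wrist');cv2.imwrite('pics/d.png',f['color'][:,:,::-1])
print(ctrl.mark_of('wrist','knob'))
E
```

```text
3.4 [571.96652661 134.21890845 259.47580513] [ 0.57053867  0.7644721  -0.48123414]
[{'xyz': [570.5, 135.0, 124.8], 'confidence': 0.64}]
```

View pics/d.png

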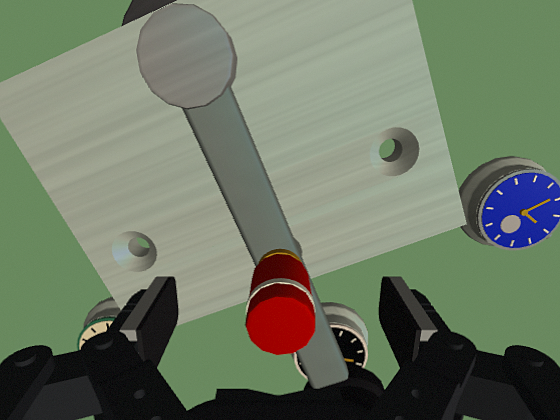

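The knob, at (281,320), sits centred between the fingers. I'll close on it.

{"api": "carry_out", "payload": {"moves": [0,0,0,0,0,0,0,0,0,0,0,0,0,0,0,0,0,0,0,0,0,0,0,0,0,0,0,0,0,0,0,0,0,0,0,0,0,0,0,0,0,0,0,0,0,0,0,0], "gripper": 0}}

```text
clock: 4.3
tool_pos: [571.3, 134.5, 259.5]
tcp_rot: [0.0, 0.115, 0.993, 0.0]
ft_force: [-1.1, 0.4, 5.1]
grip_width: 0.289
gripper_force: 59.1
```

{"api": "carry_out", "payload": {"moves": [0,0,0.005,0,0,0,0,0,0.01,0,0,0,0,0,0.015,0,0,0,0,0,0.02,0,0,0,0,0,0.021,0,0,0,0,0,0.021,0,0,0,0,0,0.021,0,0,0]}}

```text
clock: 5.0
tool_pos: [571.2, 134.5, 279.7]
tcp_rot: [-0.0, 0.115, 0.993, 0.0]
ft_force: [4.0, 0.4, -10.8]
grip_width: 0.289
gripper_force: 59.4
```

```bash
python3 - <<'E'
from cell import ctrl
import cv2,numpy as np
s=ctrl.state();print(s['clock'],s['tool_pos'],s['ft_force'],s['grip_width'])
a=ctrl.grab_frame('side');b=ctrl.grab_frame('scene')
cv2.imwrite('pics/e.png',np.hstack([cv2.resize(a['color'][200:380,180:420,::-1],(400,300)),cv2.resize(b['color'][100:280,230:470,::-1],(400,300))]))
E
```

```text
5.0 [571.18237385 134.46367753 279.66634462] [  3.97915989   0.36975157 -10.80072476] 0.28873585575214195
```

View pics/e.png

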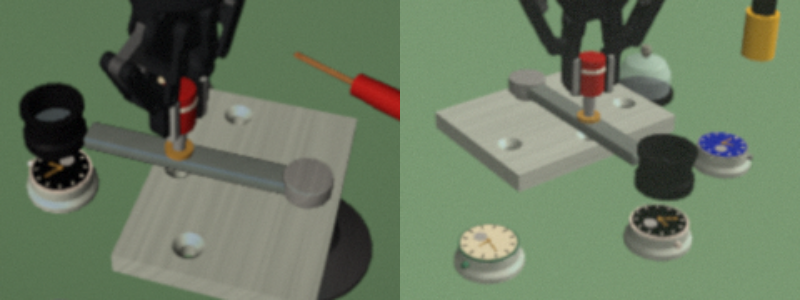

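The side and scene views show the knob lifted about 20 mm off its collar, at (185,105) left and (593,75) right, with a firm grip. Now I'll swing the arm left along the arc.

{"api": "carry_out", "payload": {"moves": [-0.0014,0.0077,0,0,0,0,-0.0035,0.0153,0,0,0,0,-0.0061,0.0227,0,0,0,0,-0.0093,0.0299,0,0,0,0,-0.0131,0.0368,0,0,0,0,-0.0174,0.0433,0,0,0,0,-0.0222,0.0495,0,0,0,0,-0.0275,0.0554,0,0,0,0,-0.0332,0.0608,0,0,0,0,-0.0393,0.0657,0,0,0,0,-0.0393,0.0657,0,0,0,0,-0.0393,0.0657,0,0,0,0]}}

```text
clock: 6.3
tool_pos: [531.2, 200.7, 280.1]
tcp_rot: [-0.0, 0.115, 0.993, 0.0]
ft_force: [3.0, 4.0, -10.8]
grip_width: 0.289
gripper_force: 59.8
```

```bash
python3 - <<'E'
from cell import ctrl
import cv2,numpy as np
s=ctrl.state();print(s['clock'],s['tool_pos'],s['ft_force'],s['grip_width'])
a=ctrl.grab_frame('side')
for n in ['knob','loupe','watch_blue']: print(n,[np.round(d['xyz'],1) for d in ctrl.mark_of('side',n)][:2])
b=ctrl.grab_frame('scene')
for n in ['knob','loupe','watch_blue']: print(n,[np.round(d['xyz'],1) for d in ctrl.mark_of('scene',n)][:2])
cv2.imwrite('pics/f.png',np.hstack([cv2.resize(a['color'][220:420,180:446,::-1],(400,300)),cv2.resize(b['color'][100:280,230:470,::-1],(400,300))]))
E
```

```text
6.3 [531.23089307 200.73369868 280.06868661] [  3.03239795   4.03341628 -10.77731056] 0.2892977390443375
knob [array([529.6, 200.9, 142.8])]
loupe [array([589.3, 288.9,  61.6])]
watch_blue []
knob [array([528.2, 201.7, 143.2])]
loupe [array([592. , 285.8,  58.9])]
watch_blue [array([5.935e+02, 2.819e+02, 2.000e-01])]
```

View pics/f.png

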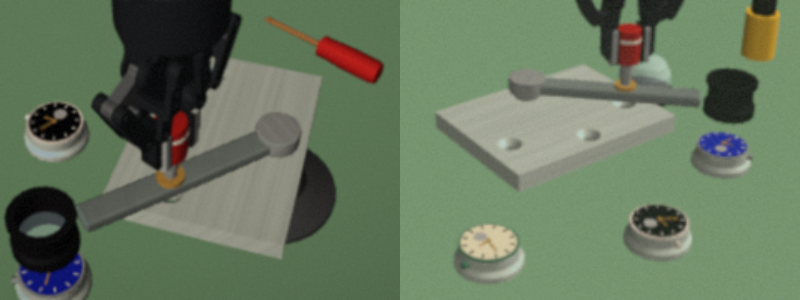

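The views show the arm over the blue-side hole, with the loupe directly above the blue watch at (45,275) left and (723,145) right. I'll lower the knob and watch the force.

{"api": "carry_out", "payload": {"moves": [0,0,-0.004,0,0,0,0,0,-0.008,0,0,0,0,0,-0.012,0,0,0,0,0,-0.016,0,0,0,0,0,-0.018,0,0,0,0,0,-0.018,0,0,0]}}

```text
clock: 7.3
tool_pos: [532.0, 200.2, 262.0]
tcp_rot: [0.0, 0.115, 0.993, 0.0]
ft_force: [3.0, 3.4, -6.6]
grip_width: 0.288
gripper_force: 59.9
```

The force is still the plain spring pull (6.6 N), so the pin is in the hole. I'll release.

{"api": "carry_out", "payload": {"moves": [0,0,0,0,0,0,0,0,0,0,0,0,0,0,0,0,0,0,0,0,0,0,0,0,0,0,0,0,0,0,0,0,0,0,0,0,0,0,0,0,0,0,0,0,0,0,0,0,0,0,0,0,0,0], "gripper": 1}}

```text
clock: 8.2
tool_pos: [531.8, 200.2, 262.0]
tcp_rot: [-0.0, 0.115, 0.993, 0.0]
ft_force: [-0.1, -0.6, 0.4]
grip_width: 1.001
gripper_force: 0.0
```

{"api": "carry_out", "payload": {"moves": [0,0,0.02,0,0,0,0,0,0.05,0,0,0,0,0,0.09,0,0,0,0,0,0.13,0,0,0,0,0,0.15,0,0,0,0,0,0.15,0,0,0,0,0,0.15,0,0,0]}}

```text
clock: 8.9
tool_pos: [531.6, 200.1, 411.7]
tcp_rot: [-0.0, 0.115, 0.993, -0.0]
ft_force: [-0.5, 0.3, -0.5]
grip_width: 1.002
gripper_force: 0.0
```

```bash
python3 - <<'E'
from cell import ctrl
import cv2,numpy as np
s=ctrl.state();print(s['clock'],s['tool_pos'],s['ft_force'],s['grip_width'])
for c in ['side','scene','wrist']:
    f=ctrl.grab_frame(c)
    for n in ['knob','loupe','watch_blue']: print(c,n,[np.round(d['xyz'],1) for d in ctrl.mark_of(c,n)][:1])
    if c=='side':a=f
    if c=='scene':b=f
cv2.imwrite('pics/g.png',np.hstack([cv2.resize(a['color'][220:420,180:446,::-1],(400,300)),cv2.resize(b['color'][100:280,230:470,::-1],(400,300))]))
E
```

```text
8.9 [531.59770306 200.11825677 411.69627584] [-0.46790752  0.28867321 -0.45058806] 1.0016997615002379
side knob [array([528.9, 199.1, 120.3])]
side loupe [array([590.7, 289.9,  59.7])]
side watch_blue [array([594.7, 288.2,  -1.5])]
scene knob [array([529.5, 200.5, 121.4])]
scene loupe [array([593.3, 284.7,  58. ])]
scene watch_blue [array([ 5.919e+02,  2.822e+02, -1.000e-01])]
wrist knob [array([531.4, 197.2, 121.4])]
wrist loupe [array([600.8, 282.5,  59.3])]
wrist watch_blue [array([595.9, 284.6,  -2.2])]
```

View pics/g.png

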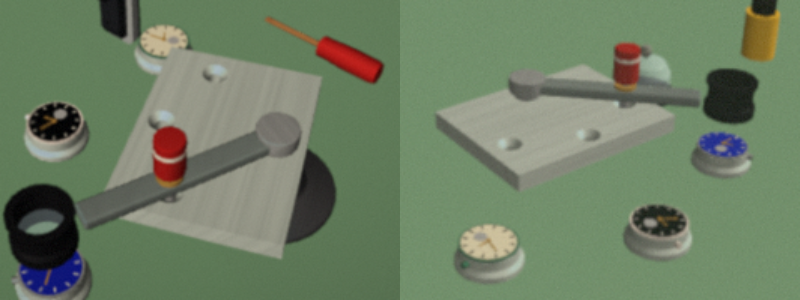

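The knob is home on its collar (top at about 121 mm), at (170,155) left and (626,67) right. The loupe is over the blue watch, which has not moved, and the gripper is clear.

```bash
python3 -c "
from cell import ctrl
print(ctrl.sign_off())"
```

```text
the job is handed in; nothing more can be done
None
```

The job is handed in (no verdict was returned): at the last look the plunger was home in the hole on the blue watch's side, with the loupe over the blue watch, the watch unmoved, the knob released and the gripper clear.

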